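Vent the vacuum chamber and hold its lid open

ROBOT

A 6-joint arm with a two-finger parallel gripper is mounted at the origin on a cart in front of the work surface, level with it; the furniture and walls round the work are solid. World frame = base frame: x ahead of the robot, y to its left, z up, the work surface at z = 0. Lengths are in mm, angles in degrees, forces in N, time in s.
With the tool pointing down it reaches from about 300 to 850 mm from the base axis. Payload 4.2 kg.
Tool frame: the origin (TCP) lies between the finger pads; the fingertips stand 14 mm ahead of it and the grasp point (between the pads) lies 5 mm behind it (env.finger_overhang is the distance from the TCP to the fingertips, in mm); z points along the fingers, y is the line along which they close (so a half turn about z gives the same grasp; the last joint's range is limited). The gripper opens to 91 mm and grips with 3 to 60 N. Pads are 32 mm wide; open, the fingers measure 118 mm over their backs; the gripper's body (76 mm by 178 mm) begins 60 mm behind the grasp point.
Start: joints at [70.588, 18.312, 89.639, -0, 72.044, -1.146], TCP at [180.223, 546.042, 227.976] pointing down, gripper open.
Joint ranges: [-177.97, 177.97], [-48.28, 115.42], [12.27, 149.76], [-77.06, 257.06], [2.81, 150.46], [-146.56, 146.56]. Speed limits (degrees/s): [147.25, 147.25, 180, 180, 180, 180].

INTERFACE

Orientations are given as [roll, pitch, yaw] about the fixed x, y, z axes, in that order (R = Rz(yaw) Ry(pitch) Rx(roll)).
In Python, from workcell import status, cams, env, finder gives the robot as it stands.
- The arm moves only by the tool apply_moves, never from a script. Its argument "increments" is a list of rows, each a list of 7 numbers: the opening, from -1 (shut) to 1 (fully open), then the shift along the world's x, y, z in m, then the turn, a rotation vector about the world's x, y, z in degrees. In form: [[gripper, x, y, z, ax, ay, az], ...]. A call has 1 to 5 rows; each row shifts and turns the commanded pose from where the row before left it; what a row does not reach is not made up. A row lasts 1/12 s, in which the tool goes at most 41.7 mm and 7.16 degrees, less where a joint would pass 70% of its speed; a pose out of reach is approached as far as the arm can. A call with a gripper value outside its range is refused whole. The fingers move at their own pace and stop on an object; "newtons" is the grip in N (left out, the last holds). Time passes only in rows, so rows that do not move let the fingers close. It gives the time, the measured TCP pose, the force, the opening and the grip force at its end, in the units of the state.
- status.state(): the state, without advancing time (a new reading comes with each control period).
- cams.grab_frame(name): name is "scene" or "top" or "wrist"; returns a dict with "color" (384x512x3 uint8, red, green, blue), "intrinsics" (3x3 intrinsics, pixels), "k1" (the pictures are not rectified: a ray, as slopes to the right and down, at radius r is drawn at 1 + k1 r^2 times it, then the intrinsics apply), "R" (3x3) and "t" (3): a world point X has camera coordinates R X + t. Camera axes: x right, y down, z forward; pixel columns grow to the right and rows downward; lengths in mm; the calibration is good to about 2 mm. A picture is of the moment at which its call begins. There is no depth.
- env.job_done(): hands the job in; it is judged then, once.
Trained networks look in the newest picture that a camera, given by its name, has taken for a name from the list of things; names that differ only in an ending like _2 or _b are one class to them, and where a whole thing is asked for, a point or a joint stands for the part that bears it (a point fixed in the world has none). Each returns a list of dicts, best first, with "score" (0 to 1); they miss things now and then, are a little off and sometimes report something else, mostly with a low value. They report only what shows in the picture. A call takes as long as a camera call.
- finder.boxes_of(query, camera): "rect" ([left, top, width, height] in pixels, round what is visible of it).
- finder.trace(query, camera): "pixels" (384x512 bool, what is visible of it) and "rect" ([left, top, width, height] in pixels, round what is visible of it).
The state is a dict: "time_s": time; "qpos": joint angles; "qvel": joint speeds; "effort": joint torques, N m; "ee_pos": TCP position; "ee_rot": TCP orientation; "force": force on the tool from outside, world axes, zero at the start; "torque": the same for the moment, N m; "gripper_width": finger opening in mm; "gripper_force": force on a finger pad.
Only numpy, scipy, OpenCV 4.12 (cv2) and the standard library are available. Lean on these libraries where they do the work, as an engineer would, in place of code of your own. Each camera call takes 0.05 s, during which the arm holds its last target. There are 200 camera calls.

TASK

Let the air back into the vacuum chamber gently: swing the vent valve's lever from shut to half open, 45 degrees, never wide open, and leave it there. Only then lift the chamber's clear lid by its bow handle and hold it 50 degrees open so that a colleague can reach the dishes with both hands: the lid has no stay and would fall shut, so finish while still holding it, without ever letting it drop. Do not disturb the dishes inside or the things standing round the chamber.

Things in the scene. Friction and masses are not known exactly. Their poses are not given: they have to be found in the camera images.
- vacuum_chamber: grey steel box chamber, fixed, 180 x 180 mm in plan, 100 mm high to the rim, on the left half of the worktop, turned by -0.2 to 0.4 rad. Origin: centre of its underside. Its axes: -x its front (lid handle, dial gauge), +x its rear (lid hinge), +y its left side (vent valve), z up. The gauge sticks 28 mm out of the front at y = -58 mm, its top at a height of 71 mm
- lid_angle (a joint): angle of the clear 12 mm plate lid (183 x 182 mm, with its handle about 0.4 to 0.6 kg), rad: 0 = shut (lid level, its top 112 mm above the worktop), grows as its front edge rises, stop at 1.4. 50 degrees = 0.873. Free hinge, no stay and no latch: it falls shut when let go. About 2 N upward at the handle carry it. The suction itself is not simulated
- lid_bow_mid (a point): middle of the bar of the lid's steel bow handle: round bar, diameter 11 mm, along the chamber's y, 90 mm of it straight, with an arm at either end; 48 mm ahead of the lid's front edge (free gap 42 mm). With the lid shut it is 139 mm ahead of the chamber's centre and 118.5 mm above the worktop; things below are at most 71 mm high. The bar can turn between gripping fingers
- chamber_lid: the lid with its handle; its origin lies on the hinge line (middle), its axes are the chamber's when shut and turn with it: -x from the hinge to the handle, y along the hinge, z out of the outer face. The plate lies 9 to 192 mm ahead of the hinge, from z = -6 to +6 mm; the bow's bar has its middle at x = -239 mm, z = 12.5 mm
- lid_hinge_mid (a point): middle of the lid's hinge line, at the rear of the chamber, 100 mm behind its centre, 106 mm above the worktop; the hinge line runs along the chamber's y
- vent_valve (a joint): angle of the vent valve's lever, rad: 0 = shut (lever points to the chamber's front, -x, parallel to the side wall), grows as it swings outward, away from the chamber (clockwise seen from above), 0.785 = half open, 1.571 = wide open (points straight out along the chamber's +y). Stops at 0 and 1.571. Stiff, about 2 N at the grip: it stays where it is left
- valve_axis (a point): the valve's upright stem axis at the lever's height: on the chamber's left side, 55 mm out from the wall, 104 mm above the worktop
- valve_grip (a point): middle of the lever's grey sleeve: bar 62 mm long, 13 mm wide, 11 mm high, its middle 70 mm from the stem axis and 104 mm above the worktop; free on both sides and below
- petri_1: round dish, 61 mm across, 15 mm high, on the tray inside the chamber; origin: centre of its underside. Leave alone
- petri_2: second such dish inside the chamber. Leave alone
- timer: white bench timer, 60 x 66 x 20 mm, in front of the chamber; origin: centre of its underside. Leave alone
- vial_1: small capped vial, 23 mm across, 46 mm high, before the chamber's left front corner; origin: underside. Leave alone
- vial_2: second such vial beside it. Leave alone
- tweezers: steel tweezers lying in front of the chamber, 124 mm long; origin: middle of the underside. Leave alone
- beaker_100: clear beaker, 51 mm across, 69 mm high, at the chamber's left, behind the valve; origin: underside. Leave alone

How it is judged (in metres and radians):
On the way, in this order (a step that is already met when the one before it is completed fails the run):
1. the vent lever stands half open while the lid is still shut, and the fingers have left it (value of joint vent_valve between 0.663 and 0.907 rad and value of joint lid_angle below 0.03 rad and distance between the grasp point and valve_grip above 0.05 m), for 0.2 s.
2. the lid is held by its bow handle about 50 degrees open (value of joint lid_angle between 0.786 and 0.96 rad and contact force between the fingers and chamber_lid above 0.5 N and distance between the grasp point and lid_bow_mid below 0.06 m), for 0.5 s.
At the end, for the whole second after the job is handed in: The robot holds the lid by its bow handle, still, 50 degrees open (plus or minus 5), and the vent lever stands at 45 degrees (plus or minus 7) (all of step 2 and velocity of joint lid_angle between -0.1 and 0.1 rad/s and value of joint vent_valve between 0.663 and 0.907 rad); the arm keeps its last pose, push and grip.
It fails at once if the lid lifted while the vent lever is not at half open (45 degrees, plus or minus 7) (value of joint lid_angle above 0.06 rad and (value of joint vent_valve below 0.663 rad or value of joint vent_valve above 0.907 rad)).
It fails at once if the vent lever swung wide open (past 60 degrees) (value of joint vent_valve above 1.05 rad).
It fails at once if the lid let drop (falling faster than 1.2 rad/s) (velocity of joint lid_angle below -1.2 rad/s).
It fails at once if a dish shifted or a bystander moved by more than 25 mm (distance of any of petri_1, petri_2, timer, vial_1, vial_2, tweezers, beaker_100 from where it was at the start of the episode above 0.025 m).
It also fails if it takes over 51 s, if anything falls off the work surface, if the arm or the gripper's body presses on something with over 40 N, if the wrist force passes 120 N, or if a joint passes its speed limit or range.

## Working session

There is one attempt and no reset: what is moved stays moved. The work goes in short steps, Python scripts to look and compute and a tool call to move; the robot and the scene stay as the last step left them, time stands still between calls to the robot, and variables do not carry over. Pictures are saved under pics/ and viewed, at most 10 in all, crops included, and the job is handed in when it is done.

Besides the shell and the picture viewer there is one more tool, called after "Emit:" by a JSON object that holds its "op" and its "data", one argument or row to a line. apply_moves: Moves the arm, as the interface text tells. Its arguments: {"type":"object","properties":{"increments":{"type":"array","items":{"type":"array","items":{"type":"number"}}},"newtons":{"type":"number"}},"required":["increments"]}

```bash
mkdir -p pics; cat > h.py <<'E'
import numpy as np, cv2
from workcell import status, cams, env, finder
def ray(f,u,v):
    K=np.array(f["intrinsics"]);R=np.array(f["R"]);t=np.array(f["t"]).ravel()
    d=np.array([(u-K[0,2])/K[0,0],(v-K[1,2])/K[1,1]]);p=d.copy()
    for _ in range(30): p=d/(1+f["k1"]*(p@p))
    return -R.T@t, R.T@np.array([p[0],p[1],1.])
def at(f,u,v,z):
    o,d=ray(f,u,v); return o+d*(z-o[2])/d[2]
def proj(f,X):
    K=np.array(f["intrinsics"]);c=np.array(f["R"])@np.asarray(X,float)+np.array(f["t"]).ravel()
    p=c[:2]/c[2];p=p*(1+f["k1"]*(p@p));return K[:2,:2]@p+K[:2,2]
def save(f,n): cv2.imwrite(f"pics/{n}.png",f["color"][:,:,::-1])
E
python3 - <<'E'
from h import *
s=status.state();print(s["time_s"],s["ee_pos"],s["ee_rot"],s["gripper_width"])
for c in("top","scene"):
    f=cams.grab_frame(c);save(f,c+"0");print(c,(-f["R"].T@f["t"]).round())
    for q in("vacuum_chamber","chamber_lid","valve_grip","vent_valve","lid_bow_mid","vial_1","beaker_100","timer","tweezers"):
        print(q,[(np.round(b["rect"]).tolist(),round(b["score"],2)) for b in finder.boxes_of(q,c)[:3]])
a,b=[cv2.imread(f"pics/{c}0.png") for c in("top","scene")]
E
```

```text
0.0 [180.07789472 545.57840944 227.10561481] [-1.79897695e+02 -6.71355271e-04  1.61733933e+02] 91.0262525095085
top [ 430.  231. 1025.]
vacuum_chamber [([182.0, 136.0, 152.0, 136.0], 0.93)]
chamber_lid [([224.0, 136.0, 106.0, 137.0], 0.69), ([184.0, 139.0, 149.0, 138.0], 0.48)]
valve_grip [([194.0, 183.0, 19.0, 55.0], 0.57), ([183.0, 138.0, 148.0, 138.0], 0.5)]
vent_valve [([194.0, 179.0, 18.0, 57.0], 0.62)]
lid_bow_mid [([226.0, 136.0, 107.0, 137.0], 0.66)]
vial_1 [([219.0, 242.0, 12.0, 14.0], 0.68), ([232.0, 249.0, 6.0, 11.0], 0.56)]
beaker_100 [([212.0, 147.0, 22.0, 28.0], 0.62), ([193.0, 180.0, 21.0, 56.0], 0.3)]
timer [([291.0, 265.0, 32.0, 36.0], 0.64), ([194.0, 180.0, 13.0, 55.0], 0.29)]
tweezers []
scene [127. 879. 470.]
vacuum_chamber [([196.0, 157.0, 142.0, 102.0], 0.62)]
chamber_lid [([205.0, 156.0, 130.0, 59.0], 0.96)]
valve_grip [([214.0, 203.0, 44.0, 26.0], 0.97), ([206.0, 158.0, 134.0, 54.0], 0.73)]
vent_valve [([212.0, 206.0, 49.0, 24.0], 0.84)]
lid_bow_mid [([204.0, 160.0, 132.0, 59.0], 0.88)]
vial_1 [([289.0, 242.0, 14.0, 26.0], 0.73), ([276.0, 246.0, 16.0, 28.0], 0.64), ([207.0, 158.0, 126.0, 56.0], 0.25)]
beaker_100 [([189.0, 208.0, 28.0, 37.0], 0.72), ([194.0, 162.0, 139.0, 99.0], 0.43)]
timer []
tweezers [([310.0, 252.0, 27.0, 45.0], 0.59)]
```

```bash
python3 - <<'E'
import cv2
a=cv2.imread("pics/top0.png")[110:310,150:370];b=cv2.imread("pics/scene0.png")[130:310,150:390]
cv2.imwrite("pics/a.png",cv2.resize(a,None,fx=3,fy=3));cv2.imwrite("pics/b.png",cv2.resize(b,None,fx=3,fy=3))
E
```

```text
(no output)
```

View pics/a.png

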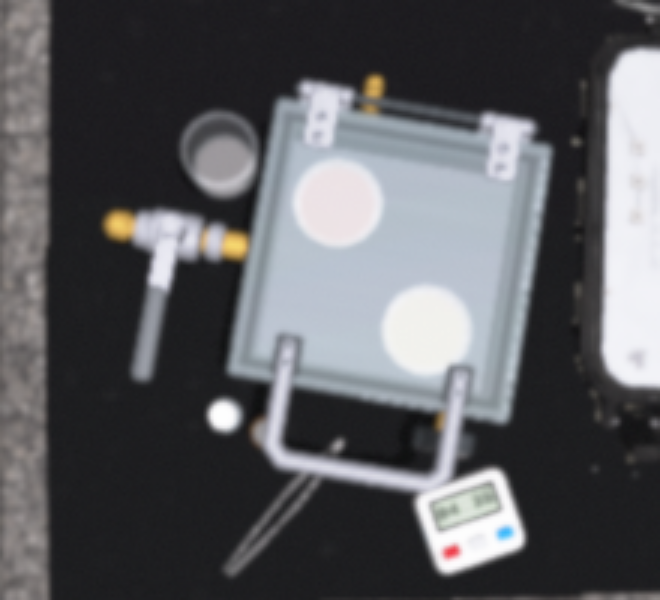

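View pics/b.png

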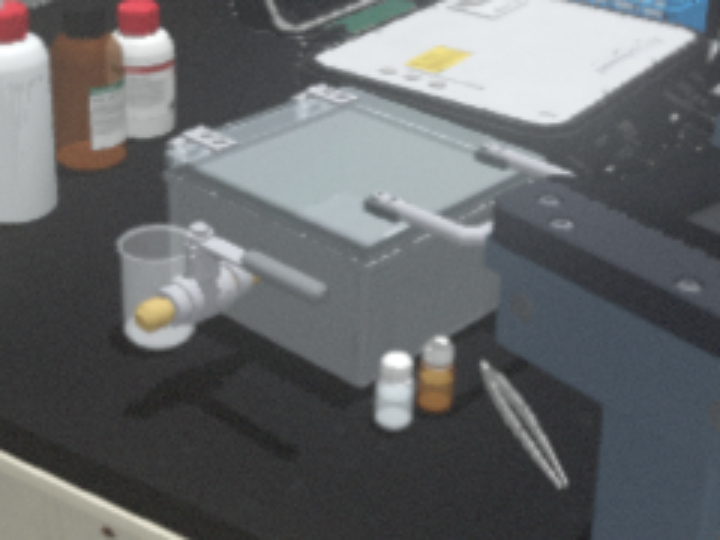

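The top view shows the lid corners at crop pixels (230,375), (508,420), (550,148) and (275,100). The bow bar runs from (280,460) to (440,485), and the valve stem is at (170,225) with the sleeve from (158,290) to (142,378). The scene view shows the lever parallel to the wall, two vials at the front-left corner and the beaker behind the valve. Next I fit the chamber pose.

```bash
cat > fit.py <<'E'
from h import *
from scipy.optimize import least_squares
f=cams.grab_frame("top")
P=[((230,375),(-92,91,112)),((508,420),(-92,-91,112)),((550,148),(91,-91,112)),((275,100),(91,91,112)),
((358,473),(-139,0,124)),((170,225),(0,145,110)),]
U=[(150+u/3,110+v/3) for (u,v),_ in P]
def w(p,X): c,s=np.cos(p[2]),np.sin(p[2]);return np.array([p[0]+c*X[0]-s*X[1],p[1]+s*X[0]+c*X[1],X[2]])
# valve x unknown -> p[3]
def r(p): return np.concatenate([proj(f,w(p,(p[3],X[1],X[2]) if X[1]==145 else X))-u for u,(_,X) in zip(U,P)])
s=least_squares(r,[500,300,0,0]);p=s.x
print(p,np.round(s.fun.reshape(-1,2),1))
for n,X in dict(hinge=(100,0,106),bow=(-139,0,118.5),axis=(p[3],145,104),grip=(p[3]-70,145,104)).items(): print(n,w(p,X).round(1))
for n,uv,z in (("sleeve_tip",(142,378),109),("sleeve_start",(158,290),109),("stem",(170,225),110),("vial",(224,415),46),("vial2",(262,432),46),("beaker",(218,155),35),("timer",(470,520),20)):
    print(n,at(f,150+uv[0]/3,110+uv[1]/3,z).round(1))
E
python3 fit.py
```

```text
[ 5.32076788e+02  1.76408901e+02 -1.84461746e-01 -2.09752538e+00] [[-0.8  0.5]
 [ 0.5  0.9]
 [ 0.3 -1.3]
 [ 0.3 -0.6]
 [-0.1  0.3]
 [-0.2 -0. ]]
hinge [630.4 158.1 106. ]
bow [395.4 201.9 118.5]
axis [556.6 319.3 104. ]
grip [487.8 332.2 104. ]
sleeve_tip [458.4 337.8 109. ]
sleeve_start [514.7 327.  109. ]
stem [556.5 318.9 110. ]
vial [434.2 289.4  46. ]
vial2 [422.2 263.7  46. ]
beaker [615.8 292.   35. ]
timer [357.3 120.8  20. ]
```

Emit:
{"op": "apply_moves", "data": {
  "increments": [
    [0.1,0.0308,-0.0213,0,0,0,1.54],
    [0.1,0.0308,-0.0213,0,0,0,1.54],
    [0.1,0.0308,-0.0213,0,0,0,1.54],
    [0.1,0.0308,-0.0213,0,0,0,1.54],
    [0.1,0.0308,-0.0213,0,0,0,1.54]
  ],
  "newtons": 12
}}

```text
time_s: 1.47
ee_pos: [335.4, 438.5, 228.1]
ee_rot: [180.0, 0.0, 169.5]
force: [0.1, 0.0, 0.1]
gripper_width: 60.7
gripper_force: 0.0
```

Emit:
{"op": "apply_moves", "data": {
  "increments": [
    [0.1,0.0308,-0.0213,0,0,0,0],
    [0.1,0.0308,-0.0213,0,0,0,0],
    [0.1,0.0308,-0.0213,0,0,0,0],
    [0.1,0.0308,-0.0213,0,0,0,0],
    [0.1,0.0308,-0.0213,0,0,0,0]
  ]
}}

```text
time_s: 1.88
ee_pos: [489.6, 331.7, 228.1]
ee_rot: [180.0, 0.0, 169.4]
force: [0.0, 0.6, 0.7]
gripper_width: 50.1
gripper_force: 0.0
```

Emit:
{"op": "apply_moves", "data": {
  "increments": [
    [0.1,0,0,0,0,0,0],
    [0.1,0,0,0,0,0,0],
    [0.1,0,0,0,0,0,0]
  ]
}}

```text
time_s: 2.13
ee_pos: [487.9, 333.1, 227.8]
ee_rot: [180.0, -0.1, 169.4]
force: [-0.4, 0.5, 0.1]
gripper_width: 50.1
gripper_force: 0.0
```

```bash
python3 - <<'E'
from h import *
s=status.state();print(s["time_s"],s["ee_pos"],s["ee_rot"],s["gripper_width"],s["qpos"])
f=cams.grab_frame("wrist");print((-f["R"].T@f["t"]).round())
for X in ((556.6,319.3,104),(487.8,332.2,109),(458,337.8,109)):
    u=proj(f,X);print(u);cv2.circle(f["color"],tuple(int(v) for v in u),3,(255,0,0),-1)
save(f,"w1")
E
```

```text
2.1333 [487.85777557 333.09516128 227.79171456] [ 1.79994913e+02 -5.48149832e-02  1.69399065e+02] 50.12473465873684 [ 3.31859923e+01  1.97594393e+01  8.75018667e+01  4.35564323e-02
  7.27747508e+01 -4.62259819e+01]
[408. 348. 385.]
[250.78165615 258.01466768]
[250.7263516  192.07343238]
[250.71999582 159.35978467]
```

View pics/w1.png

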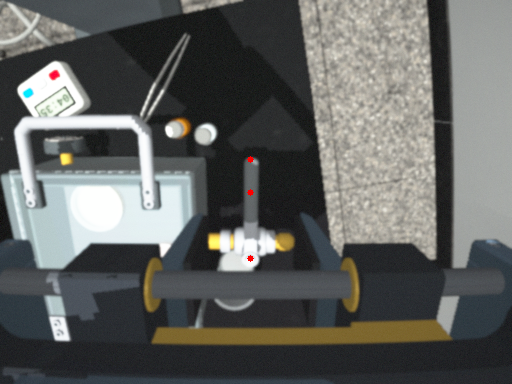

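The wrist view confirms the fit: the projected axis, grip and tip points, (251,258), (251,192) and (251,159), lie on the lever. Descending.

Emit:
{"op": "apply_moves", "data": {
  "increments": [
    [0.1,0,0,-0.032,0,0,0],
    [0.1,0,0,-0.032,0,0,0],
    [0.1,0,0,-0.032,0,0,0],
    [0.1,0,0,-0.032,0,0,0],
    [0.1,0,0,0,0,0,0]
  ]
}}

```text
time_s: 2.6
ee_pos: [483.2, 331.7, 94.2]
ee_rot: [-179.5, -0.5, 169.6]
force: [-1.3, -0.8, -0.0]
gripper_width: 50.3
gripper_force: 0.0
```

Emit:
{"op": "apply_moves", "data": {
  "increments": [
    [-1,0,0,0,0,0,0],
    [-1,0,0,0,0,0,0],
    [-1,0,0,0,0,0,0],
    [-1,0,0,0,0,0,0],
    [-1,0,0,0,0,0,0]
  ],
  "newtons": 12
}}

```text
time_s: 3.02
ee_pos: [488.9, 333.6, 101.7]
ee_rot: [179.9, 0.1, 169.4]
force: [-0.2, 0.3, 0.4]
gripper_width: 19.6
gripper_force: 0.0
```

Emit:
{"op": "apply_moves", "data": {
  "increments": [
    [-1,0,0,0,0,0,0],
    [-1,0,0,0,0,0,0],
    [-1,0,0,0,0,0,0]
  ]
}}

```text
time_s: 3.27
ee_pos: [488.6, 332.9, 101.1]
ee_rot: [180.0, 0.1, 169.4]
force: [-1.4, -1.9, 5.9]
gripper_width: 13.2
gripper_force: 12.0
```

```bash
python3 - <<'E'
import numpy as np
y=np.radians(-10.57);a=np.array([556.6,319.3]);p0=None
for k in range(0,50,5):
    t=np.radians(180)+y-np.radians(k);p=a+70*np.array([np.cos(t),np.sin(t)])
    if p0 is not None: print(k,(p-p0).round(2),p.round(1))
    p0=p
E
```

```text
5 [1.38 5.95] [489.2 338.1]
10 [1.89 5.81] [491.1 343.9]
15 [2.39 5.62] [493.5 349.5]
20 [2.87 5.39] [496.3 354.9]
25 [3.33 5.12] [499.7 360. ]
30 [3.77 4.81] [503.4 364.8]
35 [4.17 4.46] [507.6 369.3]
40 [4.54 4.08] [512.1 373.4]
45 [4.88 3.67] [517. 377.]
```

Emit:
{"op": "apply_moves", "data": {
  "increments": [
    [-1,0.0006,0.003,0,0,0,-2.5],
    [-1,0.0008,0.003,0,0,0,-2.5],
    [-1,0.0009,0.0029,0,0,0,-2.5],
    [-1,0.001,0.0029,0,0,0,-2.5],
    [-1,0.0012,0.0028,0,0,0,-2.5]
  ]
}}

```text
time_s: 3.68
ee_pos: [493.0, 346.8, 101.1]
ee_rot: [-180.0, 0.1, 156.8]
force: [-0.7, -4.1, 6.7]
gripper_width: 12.9
gripper_force: 12.0
```

Emit:
{"op": "apply_moves", "data": {
  "increments": [
    [-1,0.0012,0.0028,0,0,0,-2.5],
    [-1,0.0014,0.0027,0,0,0,-2.5],
    [-1,0.0014,0.0027,0,0,0,-2.5],
    [-1,0.0016,0.0026,0,0,0,-2.5],
    [-1,0.0017,0.0026,0,0,0,-2.5]
  ]
}}

```text
time_s: 4.1
ee_pos: [500.6, 360.1, 101.1]
ee_rot: [-180.0, 0.1, 144.3]
force: [-0.5, -4.5, 6.1]
gripper_width: 12.8
gripper_force: 12.0
```

Emit:
{"op": "apply_moves", "data": {
  "increments": [
    [-1,0.0018,0.0024,0,0,0,-2.5],
    [-1,0.0019,0.0024,0,0,0,-2.5],
    [-1,0.0021,0.0023,0,0,0,-2.5],
    [-1,0.0021,0.0022,0,0,0,-2.5],
    [-1,0.0022,0.0021,0,0,0,-2.5]
  ]
}}

```text
time_s: 4.52
ee_pos: [510.7, 371.4, 101.1]
ee_rot: [-180.0, 0.1, 131.8]
force: [0.7, -4.3, 6.0]
gripper_width: 13.1
gripper_force: 12.0
```

Emit:
{"op": "apply_moves", "data": {
  "increments": [
    [-1,0.0023,0.002,0,0,0,-2.5],
    [-1,0.0024,0.0019,0,0,0,-2.5],
    [-1,0.0024,0.0018,0,0,0,-2.5],
    [-1,0,0,0,0,0,0],
    [-1,0,0,0,0,0,0]
  ]
}}

```text
time_s: 4.93
ee_pos: [518.2, 377.2, 101.1]
ee_rot: [179.9, 0.1, 124.4]
force: [0.1, -3.8, 5.6]
gripper_width: 12.9
gripper_force: 12.0
```

Emit:
{"op": "apply_moves", "data": {
  "increments": [
    [-1,0,0,0,0,0,0],
    [-1,0,0,0,0,0,0]
  ]
}}

```text
time_s: 5.1
ee_pos: [518.2, 377.2, 101.1]
ee_rot: [179.9, 0.1, 124.4]
force: [0.7, -4.4, 6.2]
gripper_width: 13.0
gripper_force: 12.0
```

The geometry puts the lever at about 45°. Releasing it and rising.

Emit:
{"op": "apply_moves", "data": {
  "increments": [
    [-0.1,0,0,0,0,0,0],
    [-0.1,0,0,0,0,0,0],
    [-0.1,0,0,0,0,0,0],
    [-0.1,0,0,0,0,0,0],
    [-0.1,0,0,0,0,0,0]
  ]
}}

```text
time_s: 5.52
ee_pos: [517.0, 378.2, 99.7]
ee_rot: [-180.0, -0.0, 124.4]
force: [0.3, -0.2, 0.6]
gripper_width: 40.6
gripper_force: 0.0
```

Emit:
{"op": "apply_moves", "data": {
  "increments": [
    [-0.1,0,0,0.02,0,0,0],
    [-0.1,0,0,0.03,0,0,0],
    [-0.1,0,0,0.04,0,0,0],
    [-0.1,0,0,0.04,0,0,0],
    [0,0,0,0,0,0,0]
  ]
}}

```text
time_s: 5.93
ee_pos: [520.4, 380.6, 239.2]
ee_rot: [179.1, -0.0, 124.4]
force: [1.4, 0.7, 0.9]
gripper_width: 44.7
gripper_force: 0.0
```

```bash
python3 - <<'E'
from h import *
s=status.state();print(s["time_s"],s["ee_pos"],s["ee_rot"],s["gripper_width"])
f=cams.grab_frame("wrist")
a=np.array([556.6,319.3,109]);t=np.radians(180-10.57-45);d=np.array([np.cos(t),np.sin(t),0])
for k in (0,70,101): cv2.circle(f["color"],tuple(int(v) for v in proj(f,a+k*d)),2,(255,0,0),-1)
save(f,"w2")
E
```

```text
5.9333 [520.41563735 380.63523494 239.16574893] [ 1.79051528e+02 -2.35573286e-02  1.24444114e+02] 44.72398381409578
```

View pics/w2.png

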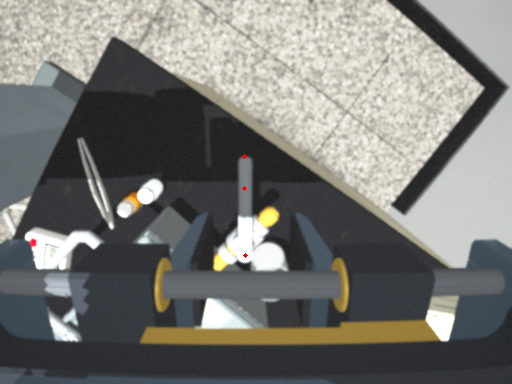

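The red markers for 45°, (246,255), (245,188) and (244,157), lie along the lever, so the valve is at half open. On to the bow.

Emit:
{"op": "apply_moves", "data": {
  "increments": [
    [0,-0.0136,-0.0196,0,0,0,-5],
    [0,-0.0136,-0.0196,0,0,0,-5],
    [0,-0.0136,-0.0196,0,0,0,-5],
    [0,-0.0136,-0.0196,0,0,0,-5],
    [0,-0.0136,-0.0196,0,0,0,-5]
  ]
}}

```text
time_s: 6.4
ee_pos: [447.8, 279.0, 228.5]
ee_rot: [-179.9, 0.1, 99.2]
force: [-0.0, 0.4, 0.1]
gripper_width: 46.0
gripper_force: 0.0
```

Emit:
{"op": "apply_moves", "data": {
  "increments": [
    [0,-0.0136,-0.0196,0,0,0,-5],
    [0,-0.0136,-0.0196,0,0,0,-5],
    [0,-0.0136,-0.0196,0,0,0,-5],
    [0,-0.0136,-0.0196,0,0,0,-5],
    [0,0,0,0,0,0,0]
  ]
}}

```text
time_s: 6.82
ee_pos: [391.3, 198.7, 228.8]
ee_rot: [-179.8, 0.2, 79.2]
force: [-0.7, -0.7, -0.2]
gripper_width: 45.5
gripper_force: 0.0
```

Emit:
{"op": "apply_moves", "data": {
  "increments": [
    [0,0,0,0,0,0,0],
    [0,0,0,0,0,0,0],
    [0,0,0,0,0,0,0]
  ]
}}

```text
time_s: 7.07
ee_pos: [395.3, 202.4, 229.7]
ee_rot: [-180.0, -0.0, 79.5]
force: [-0.4, 0.5, -0.1]
gripper_width: 45.3
gripper_force: 0.0
```

```bash
python3 - <<'E'
from h import *
s=status.state();print(s["time_s"],s["ee_pos"],s["ee_rot"],s["gripper_width"],s["qpos"])
f=cams.grab_frame("wrist")
m=np.array([395.4,201.9,124]);y=np.array([.183,.983,0])
for k in (-45,0,45): cv2.circle(f["color"],tuple(int(v) for v in proj(f,m+k*y)),2,(255,0,0),-1)
save(f,"w3")
E
```

```text
7.0667 [395.34798175 202.36998911 229.65133732] [-1.79998983e+02 -8.25987604e-03  7.94936417e+01] 45.328477013483386 [2.56179105e+01 6.36550211e+00 1.05264755e+02 7.82261380e-03
 6.83656948e+01 3.61213849e+01]
```

View pics/w3.png

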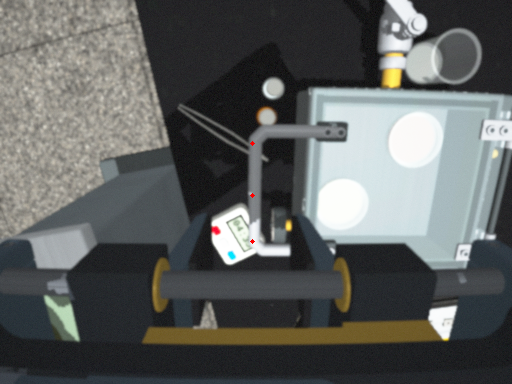

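The wrist view shows the bar at column ~256 against markers at 252, so it lies about 2 mm toward the hinge. I correct for that and descend.

Emit:
{"op": "apply_moves", "data": {
  "increments": [
    [0,0.002,0,-0.026,0,0,0],
    [0,0,0,-0.03,0,0,0],
    [0,0,0,-0.03,0,0,0],
    [0,0,0,-0.03,0,0,0],
    [0,0,0,0,0,0,0]
  ]
}}

```text
time_s: 7.53
ee_pos: [393.5, 200.5, 109.2]
ee_rot: [-179.5, 0.4, 79.5]
force: [-0.5, -0.5, -0.3]
gripper_width: 45.4
gripper_force: 0.0
```

Emit:
{"op": "apply_moves", "data": {
  "increments": [
    [-1,0,0,0,0,0,0],
    [-1,0,0,0,0,0,0],
    [-1,0,0,0,0,0,0],
    [-1,0,0,0,0,0,0],
    [-1,0,0,0,0,0,0]
  ],
  "newtons": 20
}}

```text
time_s: 7.95
ee_pos: [397.6, 202.1, 115.3]
ee_rot: [179.9, -0.1, 79.4]
force: [-0.4, -0.4, 1.2]
gripper_width: 15.4
gripper_force: 0.0
```

Emit:
{"op": "apply_moves", "data": {
  "increments": [
    [-1,0,0,0,0,0,0],
    [-1,0,0,0,0,0,0],
    [-1,0,0,0,0,0,0]
  ],
  "newtons": 20
}}

```text
time_s: 8.2
ee_pos: [398.1, 202.0, 115.0]
ee_rot: [179.8, -0.1, 79.4]
force: [2.4, -1.9, 5.6]
gripper_width: 10.5
gripper_force: 20.0
```

```bash
python3 - <<'E'
from h import *
print(status.state()["ee_pos"])
f=cams.grab_frame("top");save(f,"t1")
for q in("vent_valve","vial_1","beaker_100","timer"): print(q,[(np.round(b["rect"]).tolist(),round(b["score"],2)) for b in finder.boxes_of(q,"top")[:2]])
y=np.radians(-10.57);p0=None
for k in range(0,51,5):
    a=np.radians(k);x=100-239*np.cos(a)+12.5*np.sin(a);z=106+239*np.sin(a)+12.5*np.cos(a)
    p=np.array([x*np.cos(y),x*np.sin(y),z])
    if p0 is not None: print(k,(p-p0).round(1))
    p0=p
E
```

```text
[398.08836769 201.9884178  115.0289429 ]
vent_valve [([164.0, 180.0, 46.0, 37.0], 0.91)]
vial_1 [([232.0, 250.0, 5.0, 8.0], 0.63), ([220.0, 246.0, 9.0, 9.0], 0.63)]
beaker_100 [([211.0, 147.0, 22.0, 25.0], 0.94), ([225.0, 137.0, 107.0, 122.0], 0.72)]
timer [([161.0, 182.0, 45.0, 36.0], 0.59), ([164.0, 139.0, 168.0, 125.0], 0.19)]
5 [ 2.  -0.4 20.8]
10 [ 3.7 -0.7 20.5]
15 [ 5.5 -1.  20.1]
20 [ 7.2 -1.3 19.6]
25 [ 8.8 -1.6 18.8]
30 [10.4 -1.9 18. ]
35 [11.9 -2.2 17. ]
40 [13.3 -2.5 15.9]
45 [14.6 -2.7 14.6]
50 [15.8 -3.  13.3]
```

Emit:
{"op": "apply_moves", "data": {
  "increments": [
    [-1,0.0008,-0.0002,0.0104,0,0,0],
    [-1,0.0012,-0.0002,0.0104,0,0,0],
    [-1,0.0017,-0.0003,0.0103,0,0,0],
    [-1,0.002,-0.0004,0.0102,0,0,0],
    [-1,0.0026,-0.0005,0.0101,0,0,0]
  ]
}}

```text
time_s: 8.87
ee_pos: [405.8, 200.4, 165.5]
ee_rot: [179.9, -0.0, 79.4]
force: [4.0, 0.7, -3.9]
gripper_width: 10.7
gripper_force: 20.0
```

Emit:
{"op": "apply_moves", "data": {
  "increments": [
    [-1,0.0029,-0.0005,0.01,0,0,0],
    [-1,0.0034,-0.0006,0.0099,0,0,0],
    [-1,0.0038,-0.0007,0.0097,0,0,0],
    [-1,0.0042,-0.0008,0.0095,0,0,0],
    [-1,0.0046,-0.0008,0.0093,0,0,0]
  ]
}}

```text
time_s: 9.28
ee_pos: [423.6, 196.9, 213.4]
ee_rot: [-179.9, 0.0, 79.4]
force: [2.1, 1.8, -5.4]
gripper_width: 10.6
gripper_force: 20.0
```

Emit:
{"op": "apply_moves", "data": {
  "increments": [
    [-1,0.005,-0.0009,0.0091,0,0,0],
    [-1,0.0054,-0.001,0.0089,0,0,0],
    [-1,0.0058,-0.0011,0.0086,0,0,0],
    [-1,0.0061,-0.0011,0.0084,0,0,0],
    [-1,0.0065,-0.0012,0.0081,0,0,0]
  ]
}}

```text
time_s: 9.7
ee_pos: [451.4, 191.4, 257.6]
ee_rot: [-179.8, 0.0, 79.4]
force: [-4.6, 1.1, 0.1]
gripper_width: 10.2
gripper_force: 20.0
```

Emit:
{"op": "apply_moves", "data": {
  "increments": [
    [-1,0.0068,-0.0013,0.0078,0,0,0],
    [-1,0.0072,-0.0013,0.0075,0,0,0],
    [-1,0.0074,-0.0014,0.0071,0,0,0],
    [-1,0.0078,-0.0015,0.0068,0,0,0],
    [-1,0.008,-0.0015,0.0065,0,0,0]
  ]
}}

```text
time_s: 10.12
ee_pos: [487.7, 184.3, 294.3]
ee_rot: [-179.7, 0.0, 79.4]
force: [-6.6, 0.4, 6.2]
gripper_width: 10.5
gripper_force: 20.0
```

Emit:
{"op": "apply_moves", "data": {
  "increments": [
    [-1,0,0,0,0,0,0],
    [-1,0,0,0,0,0,0],
    [-1,0,0,0,0,0,0]
  ]
}}

```text
time_s: 10.37
ee_pos: [488.0, 184.3, 294.5]
ee_rot: [-179.8, 0.0, 79.4]
force: [-7.3, 0.3, 7.0]
gripper_width: 10.5
gripper_force: 20.0
```

```bash
python3 - <<'E'
from h import *
s=status.state();p=np.array(s["ee_pos"])+[0,0,5];print(s["time_s"],p,s["ee_rot"],s["gripper_width"],s["gripper_force"])
u=np.array([np.cos(.1845),-np.sin(.1845)]);x=(p[:2]-[630.4,158.1])@u;z=p[2]-106
print("r",np.hypot(x,z),"(239.3) angle",np.degrees(np.arctan2(z,-x)-np.arctan2(12.5,239)))
f=cams.grab_frame("scene");cv2.imwrite("pics/s2.png",cv2.resize(f["color"][80:320,120:440,::-1],None,fx=2.4,fy=2.4))
f=cams.grab_frame("top")
for q in("vent_valve","vial_1","beaker_100"): print(q,[(np.round(b["rect"]).tolist(),round(b["score"],2)) for b in finder.boxes_of(q,"top")[:2]])
E
```

```text
10.3667 [488.03854186 184.29528052 299.46332937] [-1.79779510e+02  1.74045549e-02  7.94287713e+01] 10.519989741075428 20.00747412443161
r 241.62140462234422 (239.3) angle 50.20192670670721
vent_valve [([163.0, 180.0, 45.0, 36.0], 0.6), ([221.0, 244.0, 9.0, 12.0], 0.4)]
vial_1 [([232.0, 249.0, 11.0, 11.0], 0.4)]
beaker_100 [([210.0, 148.0, 21.0, 27.0], 0.9), ([164.0, 179.0, 49.0, 38.0], 0.2)]
```

View pics/s2.png

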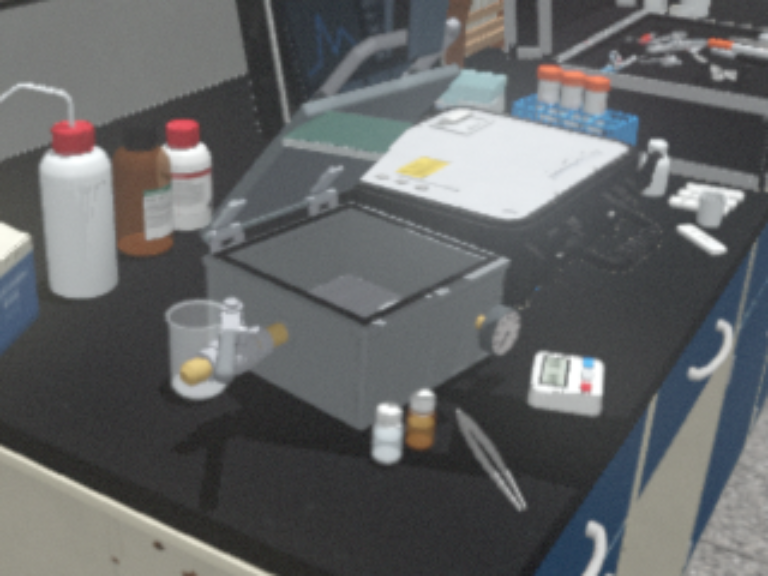

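```bash
python3 - <<'E'
from h import *
f=cams.grab_frame("scene")
print(proj(f,(488.5,184.5,297)))
c=np.array([532.1,176.4]);u=np.array([np.cos(.1845),-np.sin(.1845)]);v=np.array([-u[1],u[0]])
a=np.radians(50)
for x,y,z in((-239,0,12.5),(-192,91,6),(-192,-91,6),(-9,91,6)):
    X=x*np.cos(a)+z*np.sin(a);Z=-x*np.sin(a)+z*np.cos(a)
    q=c+u*(100+X)+v*y;q=proj(f,(*q,106+Z));print(q.round())
    cv2.circle(f["color"],tuple(int(w) for w in q),2,(255,0,0),-1)
save(f,"s3")
E
```

```text
[291.13826932  92.29985445]
[291.  92.]
[244. 121.]
[309. 104.]
[201. 177.]
```

View pics/s3.png

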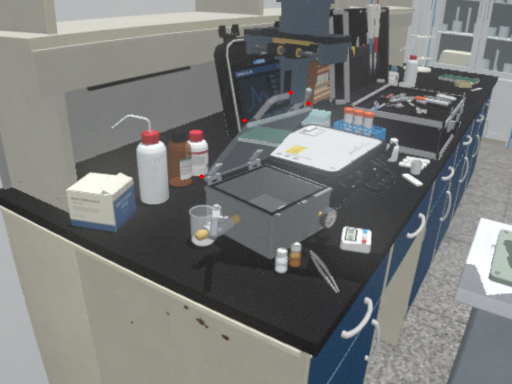

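The gripper holds the bow at (291,92), and the projected 50° lid corners, (244,121) and (309,104), match the lid. The bystanders are in place. I let it settle and hand in.

Emit:
{"op": "apply_moves", "data": {
  "increments": [
    [-1,0,0,0,0,0,0],
    [-1,0,0,0,0,0,0],
    [-1,0,0,0,0,0,0],
    [-1,0,0,0,0,0,0],
    [-1,0,0,0,0,0,0]
  ]
}}

```text
time_s: 11.08
ee_pos: [487.9, 184.3, 294.3]
ee_rot: [-179.8, 0.0, 79.4]
force: [-7.6, 1.1, 6.8]
gripper_width: 10.2
gripper_force: 20.0
```

```bash
python3 -c "
from workcell import status,env
s=status.state();print(s['time_s'],s['ee_pos'],s['gripper_force'])
print(env.job_done())"
```

```text
11.0833 [487.89600308 184.30254687 294.33497882] 20.008150935173035
the job is handed in; nothing more can be done
None
```

The job is handed in at 11.1 s: the vent lever is at about 45° and the lid is held by its bow handle at about 50°, both read from the arm pose and the pictures; the hand-in gave no verdict.

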